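Snap the blade cover onto the mandoline

TASK

The slicing is done, so make the mandoline safe: pick up the orange blade cover by its black grip, set it square on the sloping bed with its end notches over the two red hooks (their carriage stands a little up or down the bed, so look or feel for them) and press it straight down on the bed until both sides click and it lies flat and fully home under both hooks, either way round. Press with feeling, never so hard that the bed sinks more than 2.5 mm on its rubber mounts, and leave the things round about where they are.

Things in the scene. Friction and masses are not known exactly. Their poses are not given: they have to be found in the camera images.
- blade_cover: Loose orange plastic blade cover, about 90 g, lying grip up: plate 64 (x) x 109 (y) x 10 mm, four corner ears (122 mm along y over the ears), on it a block 44 x 50 mm up to 16 mm, and on that a black grip rib 12 mm thick (x), 40 mm long (y), from 16 to 46 mm above the underside. Origin: centre of the underside; z out of the grip side. Alike and fitting when turned half round.
- cover_left (a point): On the cover's underside at y = +45 mm of its frame. Above it lies a finely ribbed press pad: bare plate top, 10 mm above the underside, from y = 25 to 54 mm. In this end, between two ears, is a notch 30 mm wide (x), centred on x = 0, its floor at y = 54.5 mm, that goes round a red hook.
- cover_right (a point): The same at the other end: on the underside at y = -45 mm of the cover's frame, with the same press pad and notch.
- mandoline_bed: Bed of a steel mandoline fixed on the worktop, on rubber mounts that give 1 mm per 20 N beyond 10 N: plate 280 x 134 x 12 mm sloping 30 degrees towards the robot. Origin: on that face, midway across, 92 mm above the worktop. The cover belongs here, shifted along x as the red hooks stand. x up the slope (-150 to 130 mm, loop handle to 175), y across to the left, z square out of the face.
- bed_left (a point): On the bed's face at its y = +60 mm. Near it, on this side, a red snap hook 22 mm wide (x) stands on the blade carriage, 26 mm tall; its lead-in slopes from y = 58 mm at the top in to a catch tip at y = 50 mm, 12.6 mm up. It bends outward on a spring, yields to 4 to 10 N, varying, then snaps in over the plate's 10 mm edge and draws it down. Home is a firm stop.
- bed_right (a point): On the face at y = -60 mm; here the mirror-image hook. The carriage with both hooks and the bright blade stands up to 17 mm up or down the slope (x) from the bed's origin: not in the state, to be seen or felt. Notches over the hooks: first touch with the underside 20 mm above the face, click at 3 mm. Ears on the hook tops: stopped at 26 mm. Both yield to 8 to 20 N together.
- peeler: Green-handled vegetable peeler lying on the worktop, 170 x 25 x 18 mm; origin under its middle. Leave alone.
- spice_jar: Spice jar with a golden lid, 42 mm across, 96 mm tall; origin under its middle. Leave alone.
- citrus_press: Yellow hand citrus press lying on the worktop, 79 x 222 x 50 mm; origin under its middle. Leave alone.
- lemon_a: Lemon, 70 x 51 x 50 mm; origin at its underside as it starts. Leave alone.
- lemon_b: Lemon, 72 x 55 x 54 mm; origin at its underside as it starts. Leave alone.
- timer: White kitchen timer, 68 mm across, 58 mm tall; origin under its middle. Leave alone.
Mind the look-alikes: they are no part of the job. There is more than one size of the blade_cover; the one meant has the size given above.

How it is judged:
On the way, in this order (a step that is already met when the one before it is completed fails the run):
1. the cover has been lifted clear of the worktop (height (world z) of blade_cover above 0.06 m), for 0.1 s.
2. the cover stands between the hooks, square over its place and parallel to the bed, not yet home (x of blade_cover in the frame of mandoline_bed between -0.0215 and 0.0215 m and y of blade_cover in the frame of mandoline_bed between -0.005 and 0.005 m and z of blade_cover in the frame of mandoline_bed between 0.004 and 0.023 m and angle between the z axis of blade_cover and the z axis of mandoline_bed, either way round below 0.2 rad), for 0.05 s.
At the end, for the whole second after the job is handed in: The cover lies still under both hooks: both ends of its underside within 2 mm of the bed's face, its middle within 21.5 mm along and 5 mm across the bed from the bed's origin, in line with the bed within 0.1 rad (either way round), parallel to it within 0.05 rad (z of cover_left in the frame of mandoline_bed between -0.002 and 0.002 m and z of cover_right in the frame of mandoline_bed between -0.002 and 0.002 m and x of blade_cover in the frame of mandoline_bed between -0.0215 and 0.0215 m and y of blade_cover in the frame of mandoline_bed between -0.005 and 0.005 m and angle between the x axis of blade_cover and the x axis of mandoline_bed, either way round below 0.1 rad and angle between the z axis of blade_cover and the z axis of mandoline_bed, either way round below 0.05 rad and linear speed of blade_cover below 0.02 m/s); the robot touches nothing.
It fails at once if the bed is leant upon so hard that it sinks more than 2.5 mm on its rubber mounts (about 60 N) (distance of mandoline_bed from where it was at the start of the episode above 0.0025 m).
It fails at once if a thing standing round about is shifted by more than 30 mm (distance of any of peeler, spice_jar, citrus_press, lemon_a, lemon_b, timer from where it was at the start of the episode above 0.03 m).
It also fails if it takes over 45 s, if anything falls off the work surface, if the arm or the gripper's body presses on something with over 40 N, if the wrist force passes 120 N, or if a joint passes its speed limit or range.

ROBOT

A 6-joint arm with a two-finger parallel gripper is mounted at the origin on the work surface; the furniture and walls round the work are solid. World frame = base frame: x ahead of the robot, y to its left, z up, the work surface at z = 0. Lengths are in m, angles in rad, forces in N, time in s.
With the tool pointing down it reaches from about 0.375 to 0.9 m from the base axis. Payload 3.1 kg.
Tool frame: the origin (TCP) lies on the front face of the gripper's body, between the roots of the fingers; the fingertips stand 73 mm ahead of it and the grasp point (between the pads) lies 54 mm ahead of it (manip.tips_ahead is the distance from the TCP to the fingertips, in m); z points along the fingers, y is the line along which they close (so a half turn about z gives the same grasp; the last joint's range is limited). The gripper opens to 85 mm and grips with 20 to 120 N. Pads are 22 mm wide; open, the fingers measure 114 mm over their backs; the gripper's body (76 mm by 85 mm) begins 54 mm behind the grasp point. The pads swing forward as they close: fully open they stand 13 mm farther back than shut.
Start: joints at [1.115, 0.527, 1.433, -0, 1.181, -0.178], TCP at [0.171, 0.601, 0.304] pointing down, gripper open.
Joint ranges: [-3.08, 3.08], [-0.75, 2.2], [0.22, 2.44], [-1.43, 4.57], [0, 2.65], [-2.85, 2.85]. Speed limits (rad/s): [2.79, 2.79, 3.14, 3.14, 3.14, 3.14].

INTERFACE

Orientations are given as a unit quaternion [x, y, z, w].
In Python, from station import sense, eyes, workorder, manip gives the robot as it stands.
- The arm moves only by the shell command python3 -m inch 'ROWS' [OPENING] [FORCE]. ROWS is JSON, a list of rows, each an object of numbers: "dx", "dy", "dz": the shift along the tool's x, y, z in cm; "wx", "wy", "wz": the turn, a rotation vector about the tool's x, y, z in degrees. In form: [{"dx": .., "dy": .., "dz": .., "wx": .., "wy": .., "wz": ..}, ...]. A call has 1 to 10 rows; each row shifts and turns the commanded pose from where the row before left it, along the tool's axes as they then stand; what a row does not reach is not made up. A row lasts 1/8 s, in which the tool goes at most 62.5 mm and 10.7 degrees, less where a joint would pass 70% of its speed; a pose out of reach is approached as far as the arm can. A call with a gripper value outside its range is refused whole. OPENING is the opening, from 0 (shut) to 1 (fully open), set as the call begins (- or left out, the last holds). The fingers move at their own pace and stop on an object; FORCE is the grip in N (left out, the last holds). Time passes only in rows, so rows that do not move let the fingers close. It gives the time, the measured TCP pose, the force, the opening and the grip force at its end, in the units of the state.
- sense(): the state, without advancing time (a new reading comes with each control period).
- eyes.snapshot(name): name is "scene" or "top" or "wrist"; returns the picture (384x512x3 uint8, red, green, blue); there is no depth.
- eyes.camera_params(name): a dict with "fx", "fy", "cx", "cy" (pixels), "rvec" (rotation vector, rad) and "tvec" (3), from world to camera coordinates, as OpenCV has them. Camera axes: x right, y down, z forward; pixel columns grow to the right and rows downward; lengths in m; the calibration is good to about 2 mm. A picture is of the moment at which its call begins: read the wrist's pose just before it. camera_params takes no time and is no camera call; for the wrist camera it gives the pose at the moment of the call.
- workorder.sign_off(): hands the job in; it is judged then, once.
The state is a dict: "t": time; "q": joint angles; "qd": joint speeds; "tau": joint torques, N m; "tcp_pos": TCP position; "tool_rot": TCP orientation; "force": force on the tool from outside, world axes, zero at the start; "ft_torque": the same for the moment, N m; "finger_gap": opening from 0.0 (shut) to 1.0 (fully open); "gripper_force": force on a finger pad.
Only numpy, scipy, OpenCV 4.12 (cv2) and the standard library are available. Lean on these libraries where they do the work, as an engineer would, in place of code of your own. Each camera call takes 0.05 s, during which the arm holds its last target. There are 200 camera calls.

## Working session

There is one attempt and no reset: what is moved stays moved. The work goes in short steps, Python scripts to look and compute and a shell command to move; the robot and the scene stay as the last step left them, time stands still between calls to the robot, and variables do not carry over. Pictures are saved under pics/ and viewed, at most 10 in all, crops included, and the job is handed in when it is done.

```bash
ls; mkdir -p pics; python3 - <<'E'
from station import sense, eyes, workorder, manip
import cv2,numpy as np
s=sense();print(s['t'],s['tcp_pos'],s['tool_rot'],s['force'])
a=eyes.snapshot('scene');b=eyes.snapshot('top')
for n,i in(('scene',a),('top',b)):
    np.save(f'pics/{n}.npy',i); cv2.imwrite(f'pics/{n}0.png',cv2.resize(i[:,:,::-1],(768,576),interpolation=cv2.INTER_CUBIC)); print(n,eyes.camera_params(n))
E
```

```text
pics
0.0 [0.17111065 0.60053387 0.30294048] [ 1.38431779e-01  9.90371375e-01 -1.03289450e-03 -3.39825816e-04] [ 0.40999184 -0.36548094 -0.28877748]
scene {'fx': 378.73628284728255, 'fy': 378.73628284728255, 'cx': 254.56594891728602, 'cy': 188.59636863377256, 'rvec': array([ 2.13900089, -1.31466359,  0.45986516]), 'tvec': array([-0.20083637,  0.37212217,  1.00654833])}
top {'fx': 448.43021612168997, 'fy': 448.43021612168997, 'cx': 257.9064792766618, 'cy': 190.31186682667362, 'rvec': array([ 2.12186957, -2.17756864,  0.16014069]), 'tvec': array([0.00722767, 0.47506273, 1.5356568 ])}
```

View pics/scene0.png

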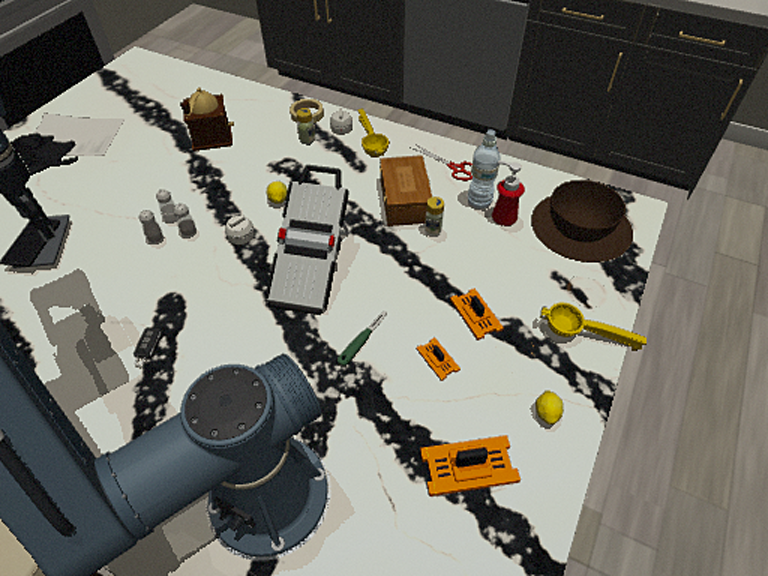

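View pics/top0.png

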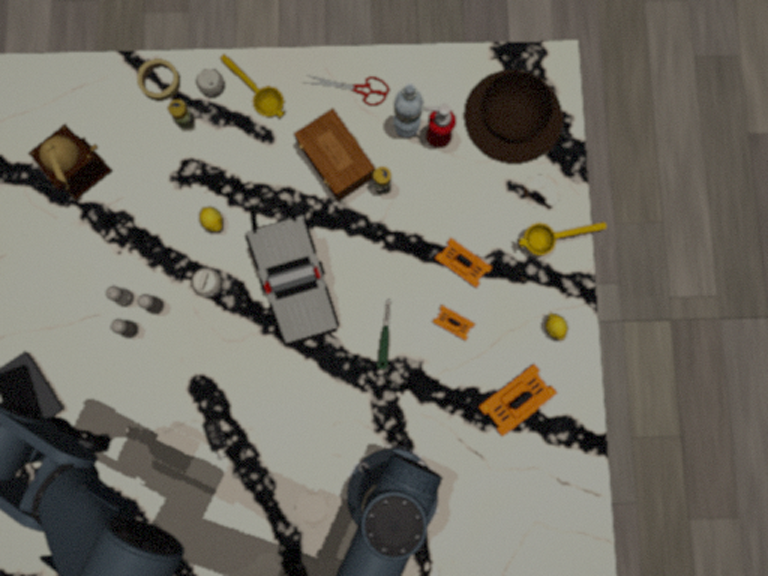

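The pictures show three orange covers at top-view pixels (768 px wide): (465,262) medium, (455,322) small and (518,400) large. The mandoline is at (293,280), with red hooks at about (267,286) and (318,272). The peeler is at (385,335). Next I'll measure the covers.

```bash
cat > h.py <<'E'
import numpy as np,cv2
from scipy.spatial.transform import Rotation as R
from station import sense,eyes
def cam(n):
    p=eyes.camera_params(n); K=np.array([[p['fx'],0,p['cx']],[0,p['fy'],p['cy']],[0,0,1]])
    return K,cv2.Rodrigues(np.array(p['rvec']))[0],np.array(p['tvec'])
def ray(c,uv):
    K,Rm,t=c; o=-Rm.T@t; d=Rm.T@np.linalg.inv(K)@np.array([uv[0],uv[1],1.]); return o,d/np.linalg.norm(d)
def onz(c,uv,z): 
    o,d=ray(c,uv); return o+d*(z-o[2])/d[2]
def proj(c,P):
    K,Rm,t=c; q=(np.atleast_2d(P)@Rm.T+t)@K.T; return q[:,:2]/q[:,2:]
def tri(obs):
    A=0;b=0
    for c,uv in obs:
        o,d=ray(c,uv);M=np.eye(3)-np.outer(d,d);A=A+M;b=b+M@o
    return np.linalg.solve(A,b)
def blobs(img,lo,hi,amin=8,s=120,v=60):
    h=cv2.cvtColor(img,cv2.COLOR_RGB2HSV); m=cv2.inRange(h,(lo,s,v),(hi,255,255)) if lo<hi else cv2.inRange(h,(lo,s,v),(180,255,255))|cv2.inRange(h,(0,s,v),(hi,255,255))
    n,l,st,ce=cv2.connectedComponentsWithStats(m)
    return [(ce[i],st[i,4],np.argwhere(l==i)[:,::-1].astype(np.float32)) for i in range(1,n) if st[i,4]>=amin]
E
python3 - <<'E'
from h import *
for n in('top','scene'):
    im=np.load(f'pics/{n}.npy'); c=cam(n)
    for ce,a,pts in blobs(im,6,17,60):
        w=np.array([onz(c,p,.01)[:2] for p in pts],np.float32)
        r=cv2.minAreaRect(w*1000); print(n,'orange',ce.round(1),a,np.round(r[0],0),np.round(r[1],0),round(r[2],1))
    for ce,a,pts in blobs(im,173,5,6): print(n,'red',ce.round(1),a)
c=cam('top')
# bed corners in top image (768 scale)
im=cv2.cvtColor(np.load('pics/top.npy')[:,:,::-1],cv2.COLOR_BGR2RGB)
big=cv2.resize(np.load('pics/top.npy')[135:240,140:240,::-1],None,fx=5.6,fy=5.6,interpolation=cv2.INTER_CUBIC);cv2.imwrite('pics/bed.png',big)
big=cv2.resize(np.load('pics/scene.npy')[105:215,165:245,::-1],None,fx=5.4,fy=5.4,interpolation=cv2.INTER_CUBIC)
both=np.zeros((600,800,3),np.uint8); t=cv2.resize(np.load('pics/top.npy')[140:235,155:235,::-1],None,fx=4.5,fy=4.5,interpolation=cv2.INTER_CUBIC)
both[:t.shape[0],:t.shape[1]]=t; both[:big.shape[0],365:365+big.shape[1]]=big[:, :435]; cv2.imwrite('pics/bed2.png',both)
E
```

```text
top orange [222.5 101. ] 1537 [813. 116.] [186. 120.] 33.7
top orange [308.5 174.7] 540 [ 530. -188.] [129.  67.] 53.7
top orange [302.1 214.8] 287 [ 388. -159.] [87. 45.] 58.6
top orange [344.2 266.8] 1071 [ 203. -300.] [ 92. 166.] 35.2
top red [241.4  59.6] 40
top red [252.8  61.2] 22
top red [293.5  83.6] 133
top red [210.8 181.8] 20
top red [178.  191.5] 28
scene orange [138.5  75.3] 75 [873. 829.] [ 55. 108.] 38.0
scene orange [270. 120.] 906 [862. 145.] [195. 121.] 31.6
scene orange [317.2 209.2] 445 [ 529. -185.] [127.  65.] 51.5
scene orange [292.  239.2] 296 [ 386. -157.] [91. 48.] 59.3
scene orange [317.4 307.6] 872 [ 205. -297.] [ 91. 164.] 36.0
scene red [306.4 113.1] 97
scene red [340.2 127. ] 111
scene red [338.1 141.6] 157
scene red [187.9 155. ] 30
scene red [220.8 160.3] 22
```

View pics/bed2.png

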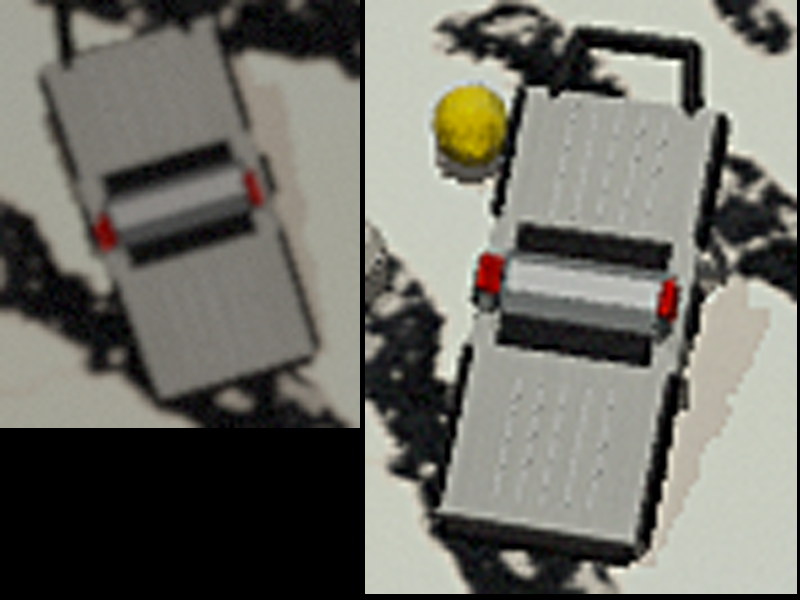

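The cover to use is the medium one: it measures about 127x65 mm, at about (0.530,-0.187), with its long axis near 52.5°. The crop shows all four bed corners and both hooks clearly, so I'll fit the bed pose.

```bash
python3 - <<'E'
from h import *
from scipy.optimize import least_squares
ct,cs=cam('top'),cam('scene')
Pb=np.array([[130,67,0],[130,-67,0],[-150,67,0],[-150,-67,0]])/1e3
T=np.array([[164.3,156.7],[202.8,145.6],[191.7,228.4],[225,216.7]])
S=np.array([[194.6,121.3],[231.1,126.3],[178.5,199.8],[214.4,205.9]])
HT=np.array([[178,191.5],[210.8,181.8]]);HS=np.array([[187.9,155],[220.8,160.3]])
print('tri hooks',tri([(ct,HT[0]),(cs,HS[0])]),tri([(ct,HT[1]),(cs,HS[1])]))
def pose(p):
    return np.array([p[0],p[1],.092]), (R.from_euler('z',p[2])*R.from_euler('y',-np.radians(30))).as_matrix()
def f(p):
    o,M=pose(p);H=np.array([[p[3],.057,p[4]],[p[3],-.057,p[4]]])
    w=lambda P:o+P@M.T
    return np.r_[(proj(ct,w(Pb))-T).ravel(),(proj(cs,w(Pb))-S).ravel(),(proj(ct,w(H))-HT).ravel(),(proj(cs,w(H))-HS).ravel()]
r=least_squares(f,[.48,.2,.2,0,.02],loss='soft_l1');print(r.x.round(4),np.degrees(r.x[2]),f(r.x).round(1))
np.save('bed.npy',r.x)
# go above cover
from station import manip
s=sense();M=R.from_quat(s['tool_rot']);print(M.as_matrix().round(3))
ang=np.radians(52.5)
print('wrist cam in tool', )
K,Rm,t=cam('wrist');o=-Rm.T@t;print(M.inv().apply(o-s['tcp_pos']),(M.inv().as_matrix()@Rm.T).round(3),K)
E
```

```text
tri hooks [0.46672512 0.26068279 0.11251097] [0.49697433 0.15188582 0.10959171]
[0.4892 0.2079 0.2635 0.0031 0.0208] 15.097711509066063 [-1.3 -1.4 -0.1 -1.7 -2.6  0.9  1.   1.6 -0.4 -0.4  1.  -0.3 -1.   0.7
  2.   1.1  0.  -0.   0.3  0.  -0.   0.2  0.2 -0.2]
[[-0.962  0.274 -0.001]
 [ 0.274  0.962 -0.002]
 [ 0.    -0.002 -1.   ]]
wrist cam in tool
[ 0.07567828 -0.00073162 -0.07050388] [[ 0.001 -0.955 -0.295]
 [ 1.     0.001 -0.   ]
 [ 0.    -0.295  0.955]] [[298.20271487   0.         255.10247229]
 [  0.         298.20271487 192.00832009]
 [  0.           0.           1.        ]]
```

```bash
cat >> h.py <<'E'
def rows(P,M,n,s=None):
    "print n rows from measured pose to target pos P, rotation matrix M"
    s=s or sense(); p=np.array(s['tcp_pos']); r=R.from_quat(s['tool_rot']); v=(r.inv()*R.from_matrix(M)).as_rotvec(); q0=r
    # shift expressed in axes at each row's start
    out=[]
    for i in range(n):
        ri=r*R.from_rotvec(v*i/n); d=ri.inv().apply((np.array(P)-p)/n)*100
        out.append(dict(zip(['dx','dy','dz'],d.round(2)))|dict(zip(['wx','wy','wz'],np.degrees(v/n).round(2))))
    print('dist',np.linalg.norm(P-p)*1000,'ang',np.degrees(np.linalg.norm(v)))
    for o in out: print({k:float(x) for k,x in o.items()})
def frame(z,y):
    z=np.array(z,float);z/=np.linalg.norm(z);y=np.array(y,float);y-=z*(y@z);y/=np.linalg.norm(y)
    return np.c_[np.cross(y,z),y,z]
def bedpose():
    p=np.load('bed.npy');return np.array([p[0],p[1],.092]),(R.from_euler('z',p[2])*R.from_euler('y',-np.radians(30))).as_matrix(),p[3]
E
python3 - <<'E'
from h import *
a=np.radians(-37.5)
rows(np.array([.53,-.187,.27]),frame([0,0,-1],[np.cos(a),np.sin(a),0]),16)
E
```

```text
dist 866.1444575862796 ang 111.58417969602898
{'dx': -3.51, 'dy': -4.12, 'dz': 0.21, 'wx': -0.01, 'wy': 0.01, 'wz': 6.97}
{'dx': -3.98, 'dy': -3.66, 'dz': 0.21, 'wx': -0.01, 'wy': 0.01, 'wz': 6.97}
{'dx': -4.4, 'dy': -3.15, 'dz': 0.21, 'wx': -0.01, 'wy': 0.01, 'wz': 6.97}
{'dx': -4.75, 'dy': -2.59, 'dz': 0.21, 'wx': -0.01, 'wy': 0.01, 'wz': 6.97}
{'dx': -5.03, 'dy': -2.0, 'dz': 0.21, 'wx': -0.01, 'wy': 0.01, 'wz': 6.97}
{'dx': -5.23, 'dy': -1.37, 'dz': 0.21, 'wx': -0.01, 'wy': 0.01, 'wz': 6.97}
{'dx': -5.36, 'dy': -0.73, 'dz': 0.21, 'wx': -0.01, 'wy': 0.01, 'wz': 6.97}
{'dx': -5.41, 'dy': -0.07, 'dz': 0.21, 'wx': -0.01, 'wy': 0.01, 'wz': 6.97}
{'dx': -5.38, 'dy': 0.58, 'dz': 0.21, 'wx': -0.01, 'wy': 0.01, 'wz': 6.97}
{'dx': -5.27, 'dy': 1.23, 'dz': 0.21, 'wx': -0.01, 'wy': 0.01, 'wz': 6.97}
{'dx': -5.08, 'dy': 1.86, 'dz': 0.21, 'wx': -0.01, 'wy': 0.01, 'wz': 6.97}
{'dx': -4.81, 'dy': 2.47, 'dz': 0.21, 'wx': -0.01, 'wy': 0.01, 'wz': 6.97}
{'dx': -4.48, 'dy': 3.03, 'dz': 0.21, 'wx': -0.01, 'wy': 0.01, 'wz': 6.97}
{'dx': -4.08, 'dy': 3.55, 'dz': 0.21, 'wx': -0.01, 'wy': 0.01, 'wz': 6.97}
{'dx': -3.62, 'dy': 4.02, 'dz': 0.21, 'wx': -0.01, 'wy': 0.01, 'wz': 6.97}
{'dx': -3.1, 'dy': 4.43, 'dz': 0.21, 'wx': -0.01, 'wy': 0.01, 'wz': 6.97}
```

```bash
python3 -m inch '[{"dx":-3.5,"dy":-4.1,"dz":0,"wz":7},{"dx":-4,"dy":-3.7,"dz":0,"wz":7},{"dx":-4.4,"dy":-3.2,"wz":7},{"dx":-4.8,"dy":-2.6,"wz":7},{"dx":-5,"dy":-2,"wz":7},{"dx":-5.2,"dy":-1.4,"wz":7},{"dx":-5.4,"dy":-0.7,"wz":7},{"dx":-5.4,"dy":-0.1,"wz":7}]' 1 && python3 -m inch '[{"dx":-5.4,"dy":0.6,"dz":0.4,"wz":7},{"dx":-5.3,"dy":1.2,"dz":0.4,"wz":7},{"dx":-5.1,"dy":1.9,"dz":0.4,"wz":7},{"dx":-4.8,"dy":2.5,"dz":0.4,"wz":7},{"dx":-4.5,"dy":3,"dz":0.4,"wz":7},{"dx":-4.1,"dy":3.6,"dz":0.4,"wz":7},{"dx":-3.6,"dy":4,"dz":0.4,"wz":7},{"dx":-3.1,"dy":4.4,"dz":0.4,"wz":7},{},{}]'
cat > look.py <<'E'
from h import *; import sys
s=sense();c=cam('wrist');im=eyes.snapshot('wrist');np.save('pics/w.npy',im)
cv2.imwrite(f'pics/{sys.argv[1]}.png',cv2.resize(im[:,:,::-1],(768,576),interpolation=cv2.INTER_CUBIC))
import pickle;pickle.dump((s,c),open('pics/w.pkl','wb'));print(s['t'],s['tcp_pos'],s['tool_rot'])
E
python3 look.py w1; python3 - <<'E'
from h import *; import pickle
s,c=pickle.load(open('pics/w.pkl','rb'));im=np.load('pics/w.npy')
for ce,a,pts in blobs(im,6,17,200):
    w=np.array([onz(c,p,.010)[:2] for p in pts],np.float32)
    print(ce.round(1),a,cv2.minAreaRect(w*1000))
E
```

```text
0.1 [0.17112044 0.60060434 0.30303151] [ 1.38445861e-01  9.90369523e-01 -9.26239321e-04 -3.06670779e-04]invalid input at $[0]: expected keys dx, dy, dz, wx, wy, wz
```

View pics/w1.png

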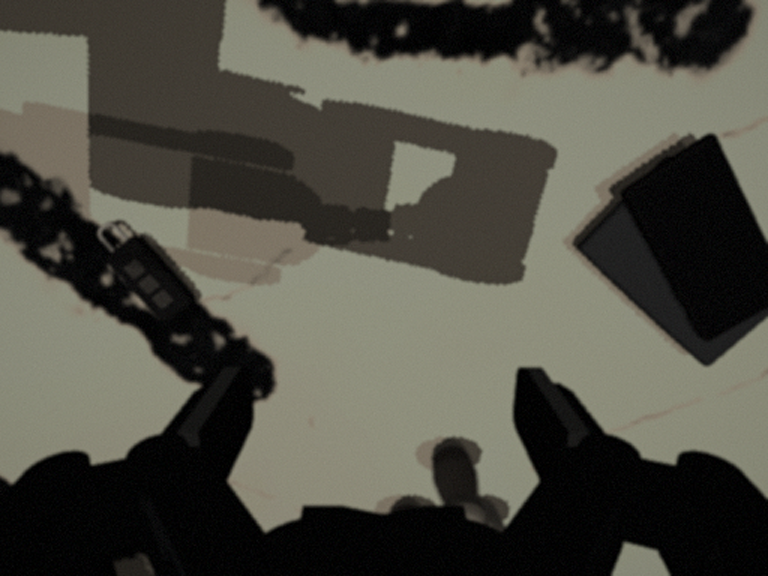

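The move was refused because every row needs all six keys. This picture just shows the start view, with no cover in it.

```bash
python3 -m inch '[{"dx":-3.5,"dy":-4.1,"dz":0,"wx":0,"wy":0,"wz":7},{"dx":-4,"dy":-3.7,"dz":0,"wx":0,"wy":0,"wz":7},{"dx":-4.4,"dy":-3.2,"dz":0,"wx":0,"wy":0,"wz":7},{"dx":-4.8,"dy":-2.6,"dz":0,"wx":0,"wy":0,"wz":7},{"dx":-5,"dy":-2,"dz":0,"wx":0,"wy":0,"wz":7},{"dx":-5.2,"dy":-1.4,"dz":0,"wx":0,"wy":0,"wz":7},{"dx":-5.4,"dy":-0.7,"dz":0,"wx":0,"wy":0,"wz":7},{"dx":-5.4,"dy":-0.1,"dz":0,"wx":0,"wy":0,"wz":7}]' 1 && python3 -m inch '[{"dx":-5.4,"dy":0.6,"dz":0.4,"wx":0,"wy":0,"wz":7},{"dx":-5.3,"dy":1.2,"dz":0.4,"wx":0,"wy":0,"wz":7},{"dx":-5.1,"dy":1.9,"dz":0.4,"wx":0,"wy":0,"wz":7},{"dx":-4.8,"dy":2.5,"dz":0.4,"wx":0,"wy":0,"wz":7},{"dx":-4.5,"dy":3,"dz":0.4,"wx":0,"wy":0,"wz":7},{"dx":-4.1,"dy":3.6,"dz":0.4,"wx":0,"wy":0,"wz":7},{"dx":-3.6,"dy":4,"dz":0.4,"wx":0,"wy":0,"wz":7},{"dx":-3.1,"dy":4.4,"dz":0.4,"wx":0,"wy":0,"wz":7},{"dx":0,"dy":0,"dz":0,"wx":0,"wy":0,"wz":0}]'
python3 look.py w2; python3 - <<'E'
from h import *; import pickle
s,c=pickle.load(open('pics/w.pkl','rb'));im=np.load('pics/w.npy')
for ce,a,pts in blobs(im,6,17,200):
    w=np.array([onz(c,p,.010)[:2] for p in pts],np.float32)
    print(ce.round(1),a,cv2.minAreaRect(w*1000))
E
```

```text
t: 1.15
tcp_pos: [0.3505, 0.2044, 0.304]
tool_rot: [0.589, 0.808, 0.0, 0.0]
force: [0.4, -0.2, -0.7]
finger_gap: 0.999
gripper_force: 0.0
t: 2.28
tcp_pos: [0.5292, -0.1934, 0.2714]
tool_rot: [0.899, 0.437, 0.001, 0.001]
force: [-0.0, 0.3, 0.1]
finger_gap: 0.999
gripper_force: 0.0
2.275 [ 0.52918128 -0.19341476  0.2714435 ] [8.99387454e-01 4.37150222e-01 5.15169314e-04 1.27522269e-03]
[251.6 158.1] 4916 ((532.0166625976562, -184.6908416748047), (121.01634216308594, 64.72747039794922), 51.99874496459961)
[143.9 211.4] 2333 ((390.5685729980469, -155.86000061035156), (91.59568786621094, 48.42009735107422), 59.130218505859375)
[ 81.8 372.6] 337 ((153.1206512451172, -272.7966003417969), (45.11878967285156, 28.985517501831055), 23.084999084472656)
```

View pics/w2.png

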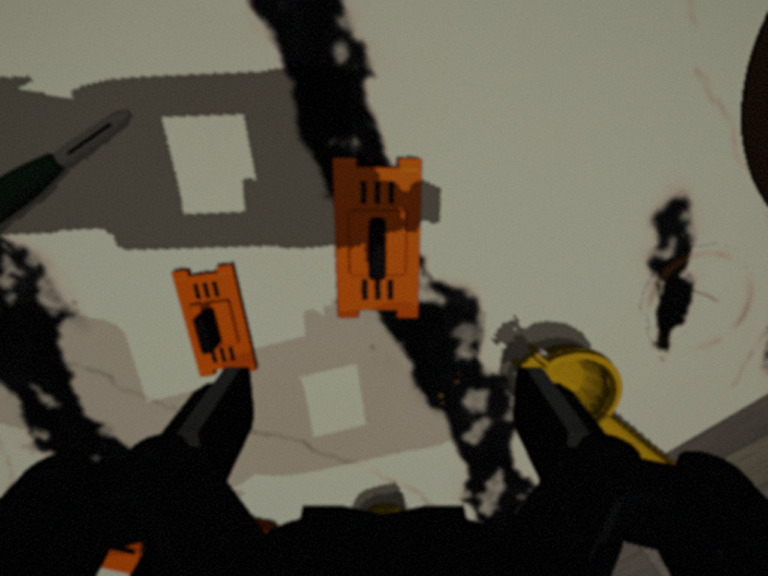

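The crop shows the chosen cover at (378,238). It measures 121x64.7 mm, which matches the description, and it is at (0.532,-0.185) with yaw 52°. The small one is at (215,320) and the yellow press at (590,390).

```bash
python3 - <<'E'
from h import *
a=np.radians(52-90); M=frame([0,0,-1],[np.cos(a),np.sin(a),0])
rows(np.array([.532,-.1847,.093]),M,5)
E
```

```text
dist 178.38907549082546 ang 0.061709032515698606
{'dx': 0.15, 'dy': -0.01, 'dz': 3.56, 'wx': -0.01, 'wy': -0.0, 'wz': -0.01}
{'dx': 0.15, 'dy': -0.01, 'dz': 3.56, 'wx': -0.01, 'wy': -0.0, 'wz': -0.01}
{'dx': 0.15, 'dy': -0.01, 'dz': 3.56, 'wx': -0.01, 'wy': -0.0, 'wz': -0.01}
{'dx': 0.15, 'dy': -0.01, 'dz': 3.56, 'wx': -0.01, 'wy': -0.0, 'wz': -0.01}
{'dx': 0.15, 'dy': -0.01, 'dz': 3.56, 'wx': -0.01, 'wy': -0.0, 'wz': -0.01}
```

```bash
python3 -m inch '[{"dx":0.2,"dy":0,"dz":4,"wx":0,"wy":0,"wz":0},{"dx":0.2,"dy":0,"dz":4,"wx":0,"wy":0,"wz":0},{"dx":0.2,"dy":0,"dz":4,"wx":0,"wy":0,"wz":0},{"dx":0.15,"dy":0,"dz":3,"wx":0,"wy":0,"wz":0},{"dx":0,"dy":0,"dz":1.8,"wx":0,"wy":0,"wz":0},{"dx":0,"dy":0,"dz":1,"wx":0,"wy":0,"wz":0},{"dx":0,"dy":0,"dz":0,"wx":0,"wy":0,"wz":0},{"dx":0,"dy":0,"dz":0,"wx":0,"wy":0,"wz":0}]' 1 && python3 -m inch '[{"dx":0,"dy":0,"dz":0,"wx":0,"wy":0,"wz":0},{"dx":0,"dy":0,"dz":0,"wx":0,"wy":0,"wz":0},{"dx":0,"dy":0,"dz":0,"wx":0,"wy":0,"wz":0},{"dx":0,"dy":0,"dz":0,"wx":0,"wy":0,"wz":0},{"dx":0,"dy":0,"dz":0,"wx":0,"wy":0,"wz":0},{"dx":0,"dy":0,"dz":0,"wx":0,"wy":0,"wz":0}]' 0 100
```

```text
t: 3.32
tcp_pos: [0.5327, -0.1838, 0.0949]
tool_rot: [0.898, 0.439, 0.001, 0.001]
force: [-0.2, -0.4, -0.5]
finger_gap: 1.002
gripper_force: 0.0
t: 4.08
tcp_pos: [0.5323, -0.1836, 0.0943]
tool_rot: [0.898, 0.439, 0.0, 0.0]
force: [-1.5, 0.8, 4.3]
finger_gap: 0.12
gripper_force: 98.7
```

```bash
python3 -m inch '[{"dx":0,"dy":0,"dz":-1,"wx":0,"wy":0,"wz":0},{"dx":0,"dy":0,"dz":-3,"wx":0,"wy":0,"wz":0},{"dx":0,"dy":0,"dz":-4,"wx":0,"wy":0,"wz":0},{"dx":0,"dy":0,"dz":-5,"wx":0,"wy":0,"wz":0},{"dx":0,"dy":0,"dz":-4,"wx":0,"wy":0,"wz":0},{"dx":0,"dy":0,"dz":-3,"wx":0,"wy":0,"wz":0},{"dx":0,"dy":0,"dz":-1,"wx":0,"wy":0,"wz":0},{"dx":0,"dy":0,"dz":0,"wx":0,"wy":0,"wz":0}]'; python3 - <<'E'
from h import *
o,B,hx=bedpose(); M=frame(-B[:,2],B[:,0])
rows(o+B@np.array([.1,0,.175]),M,10)
E
```

```text
t: 5.08
tcp_pos: [0.532, -0.1834, 0.3039]
tool_rot: [0.898, 0.439, 0.0, 0.0]
force: [-0.2, 0.1, -1.1]
finger_gap: 0.118
gripper_force: 98.1
dist 393.5913636220545 ang 60.362096766142805
{'dx': 2.82, 'dy': -2.75, 'dz': 0.1, 'wx': -2.78, 'wy': 1.39, 'wz': -5.18}
{'dx': 3.05, 'dy': -2.49, 'dz': 0.05, 'wx': -2.78, 'wy': 1.39, 'wz': -5.18}
{'dx': 3.26, 'dy': -2.2, 'dz': 0.01, 'wx': -2.78, 'wy': 1.39, 'wz': -5.18}
{'dx': 3.45, 'dy': -1.9, 'dz': -0.01, 'wx': -2.78, 'wy': 1.39, 'wz': -5.18}
{'dx': 3.61, 'dy': -1.58, 'dz': -0.01, 'wx': -2.78, 'wy': 1.39, 'wz': -5.18}
{'dx': 3.73, 'dy': -1.25, 'dz': 0.01, 'wx': -2.78, 'wy': 1.39, 'wz': -5.18}
{'dx': 3.83, 'dy': -0.91, 'dz': 0.05, 'wx': -2.78, 'wy': 1.39, 'wz': -5.18}
{'dx': 3.89, 'dy': -0.56, 'dz': 0.11, 'wx': -2.78, 'wy': 1.39, 'wz': -5.18}
{'dx': 3.93, 'dy': -0.22, 'dz': 0.19, 'wx': -2.78, 'wy': 1.39, 'wz': -5.18}
{'dx': 3.92, 'dy': 0.13, 'dz': 0.28, 'wx': -2.78, 'wy': 1.39, 'wz': -5.18}
```

```bash
python3 -m inch '[{"dx":2.8,"dy":-2.8,"dz":0,"wx":-2.8,"wy":1.4,"wz":-5.2},{"dx":3,"dy":-2.5,"dz":0,"wx":-2.8,"wy":1.4,"wz":-5.2},{"dx":3.3,"dy":-2.2,"dz":0,"wx":-2.8,"wy":1.4,"wz":-5.2},{"dx":3.4,"dy":-1.9,"dz":0,"wx":-2.8,"wy":1.4,"wz":-5.2},{"dx":3.6,"dy":-1.6,"dz":0,"wx":-2.8,"wy":1.4,"wz":-5.2},{"dx":3.7,"dy":-1.2,"dz":0,"wx":-2.8,"wy":1.4,"wz":-5.2},{"dx":3.8,"dy":-0.9,"dz":0.1,"wx":-2.8,"wy":1.4,"wz":-5.2},{"dx":3.9,"dy":-0.6,"dz":0.1,"wx":-2.8,"wy":1.4,"wz":-5.2},{"dx":3.9,"dy":-0.2,"dz":0.2,"wx":-2.8,"wy":1.4,"wz":-5.2},{"dx":3.9,"dy":0.1,"dz":0.3,"wx":-2.8,"wy":1.4,"wz":-5.2}]';python3 -m inch '[{"dx":0,"dy":0,"dz":0,"wx":0,"wy":0,"wz":0},{"dx":0,"dy":0,"dz":0,"wx":0,"wy":0,"wz":0}]'
python3 look.py w3
```

```text
t: 6.32
tcp_pos: [0.4855, 0.207, 0.2922]
tool_rot: [0.584, 0.769, 0.206, 0.157]
force: [0.7, 1.1, -0.5]
finger_gap: 0.119
gripper_force: 98.1
t: 6.58
tcp_pos: [0.4865, 0.2058, 0.293]
tool_rot: [0.586, 0.768, 0.206, 0.157]
force: [0.2, -0.8, -1.2]
finger_gap: 0.119
gripper_force: 98.1
6.575 [0.4864512  0.20577953 0.29301099] [0.58564076 0.76801472 0.20596386 0.15734411]
```

View pics/w3.png

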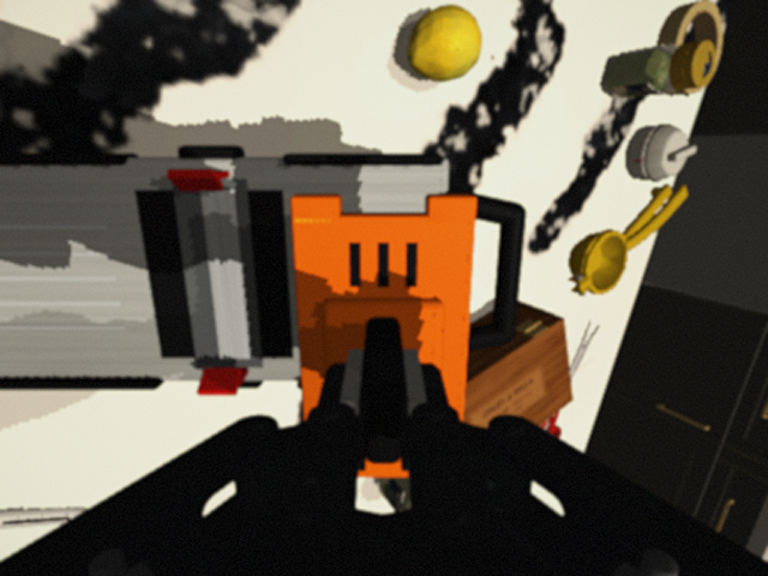

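The picture shows the cover held square. Its ear corners are at (292,196) and (475,196), and the notch runs from 340 to 428 at row 213. The left hook is at (197,180), the right hook at (222,381), and the left bed edge is along row ~160.

```bash
python3 - <<'E'
from h import *; import pickle
s,c=pickle.load(open('pics/w.pkl','rb'));im=np.load('pics/w.npy');T=R.from_quat(s['tool_rot']);p=np.array(s['tcp_pos'])
o,B,hx=bedpose()
print('tool axes in bed',(B.T@T.as_matrix()).round(3).tolist())
def plane(uv,z):  # bed frame point at height z
    q,d=ray(c,uv);q=B.T@(q-o);d=B.T@d;return q+d*(z-q[2])/d[2]
for ce,a,pts in blobs(im,172,6,20,s=130,v=60):
    if ce[0]>190: continue
    print('hook',ce.round(1),a,'z20',(plane(ce,.02)*1e3).round(1),'z26',(plane(ce,.026)*1e3).round(1))
    for v in np.unique(pts[:,1])[::2]:
        r=pts[pts[:,1]==v][:,0]; print(v,r.min(),r.max(),(plane((r.min()-.5,v),.026)*1e3).round(1)[:2],(plane((r.max()+.5,v),.026)*1e3).round(1)[:2])
for n,uv in dict(edge1=(30,160),edge2=(420,158),r1=(30,383),r2=(150,383)).items(): print(n,(plane(np.array(uv)/1.5,0)*1e3).round(1))
def tool(uv,z):
    q,d=ray(c,uv);q=T.inv().apply(q-p);d=T.inv().apply(d);return (q+d*(z-q[2])/d[2])*1e3
for uv in [(292,196),(475,196),(340,213),(428,213)]: print('cover in tool',tool(np.array(uv)/1.5,.0843).round(1))
E
```

```text
tool axes in bed [[-0.004, 1.0, 0.001], [1.0, 0.004, 0.002], [0.002, 0.001, -1.0]]
hook [131.4 119.1] 476 z20 [ 5.8 59.9 20. ] z26 [ 8.2 60.2 26. ]
113.0 112.0 141.0 [-5.5 64.4] [15.9 64.5]
115.0 112.0 151.0 [-5.7 63. ] [23.  63.2]
117.0 111.0 151.0 [-6.6 61.6] [22.8 61.8]
119.0 113.0 147.0 [-5.4 60.2] [19.8 60.4]
121.0 115.0 147.0 [-4.1 58.9] [19.7 59. ]
123.0 118.0 148.0 [-2.1 57.5] [20.3 57.6]
125.0 120.0 148.0 [-0.9 56. ] [20.1 56.1]
hook [147.5 253.3] 494 z20 [  6.5 -50.9  20. ] z26 [  8.9 -47.6  26. ]
245.0 136.0 163.0 [ -0.2 -40. ] [ 22.7 -39.9]
247.0 136.0 164.0 [ -0.4 -41.9] [ 23.4 -41.8]
249.0 135.0 163.0 [ -1.4 -43.7] [ 22.4 -43.6]
251.0 135.0 162.0 [ -1.6 -45.5] [ 21.4 -45.4]
253.0 134.0 162.0 [ -2.6 -47.4] [ 21.3 -47.3]
255.0 134.0 161.0 [ -2.9 -49.2] [ 20.3 -49.1]
257.0 133.0 159.0 [ -3.9 -51.1] [ 18.5 -51. ]
259.0 133.0 157.0 [ -4.1 -52.9] [ 16.6 -52.8]
261.0 132.0 156.0 [ -5.2 -54.8] [ 15.6 -54.7]
edge1 [-89.6  67.9   0. ]
edge2 [117.   69.9   0. ]
r1 [-119.6  -64.4    0. ]
r2 [-45.7 -64.1   0. ]
cover in tool [ 59.8 -31.3  84.3]
cover in tool [59.9 31.1 84.3]
cover in tool [ 54.1 -15.1  84.3]
cover in tool [54.1 15.3 84.3]
```

The hook centre is at about x=+5.0, y=+2.5 mm in my bed frame. I'll go above it with the underside at 35 mm.

```bash
cat > where.py <<'E'
from h import *; import sys
s=sense();o,B,_=bedpose();T=R.from_quat(s['tool_rot']).as_matrix()
p=B.T@(np.array(s['tcp_pos'])-o)*1e3; f=B.T@np.array(s['force'])
print('t',round(s['t'],2),'cover in bed: x %.1f y %.1f z %.1f'%(p[0],p[1]-.9,p[2]-94.3),'F bed',f.round(1),'torque bed',(B.T@np.array(s['ft_torque'])).round(2),'gap',round(s['finger_gap'],3))
if len(sys.argv)>1:
    x,y,z=map(float,sys.argv[1:4]); Bz=B@R.from_euler('z',.3,degrees=True).as_matrix()
    rows(o+B@np.array([x,y+.9,z+94.3])/1e3,frame(-B[:,2],Bz[:,0]),int(sys.argv[4]))
E
python3 where.py 5 2.5 35 3
```

```text
t 6.62 cover in bed: x 98.2 y -2.7 z 81.6 F bed [ 0.8 -0.1 -0.6] torque bed [ 0.04  0.33 -0.06] gap 0.119
dist 104.34303548288253 ang 0.17153675073175864
{'dx': 0.18, 'dy': -3.11, 'dz': 1.55, 'wx': 0.03, 'wy': -0.02, 'wz': -0.04}
{'dx': 0.18, 'dy': -3.11, 'dz': 1.55, 'wx': 0.03, 'wy': -0.02, 'wz': -0.04}
{'dx': 0.19, 'dy': -3.11, 'dz': 1.55, 'wx': 0.03, 'wy': -0.02, 'wz': -0.04}
```

```bash
python3 -m inch '[{"dx":0.1,"dy":-2,"dz":0.5,"wx":0,"wy":0,"wz":0},{"dx":0.1,"dy":-3,"dz":1,"wx":0,"wy":0,"wz":0},{"dx":0.1,"dy":-2.5,"dz":1,"wx":0,"wy":0,"wz":0},{"dx":0.2,"dy":-1.3,"dz":1,"wx":0,"wy":0,"wz":0},{"dx":0,"dy":-0.5,"dz":1,"wx":0,"wy":0,"wz":0},{"dx":0,"dy":0,"dz":0,"wx":0,"wy":0,"wz":0},{"dx":0,"dy":0,"dz":0,"wx":0,"wy":0,"wz":0}]'; python3 look.py w4; python3 where.py 5 2.5 28 1; python3 - <<'E'
import cv2;im=cv2.imread('pics/w4.png');cv2.imwrite('pics/w4c.png',im[80:420,150:620])
E
```

```text
t: 7.5
tcp_pos: [0.4378, 0.1989, 0.2257]
tool_rot: [0.584, 0.768, 0.213, 0.155]
force: [-0.1, -0.7, -1.0]
finger_gap: 0.119
gripper_force: 98.0
7.5 [0.43784325 0.1988926  0.22571683] [0.5836457  0.76806218 0.21280725 0.15540674]
t 7.55 cover in bed: x 21.9 y 4.0 z 47.6 F bed [ 0.5 -0.7 -0.5] torque bed [-0.03  0.3  -0.05] gap 0.117
dist 25.901095472196474 ang 0.9703628321632111
{'dx': -0.17, 'dy': -1.71, 'dz': 1.94, 'wx': 0.56, 'wy': -0.79, 'wz': -0.04}
```

View pics/w4c.png

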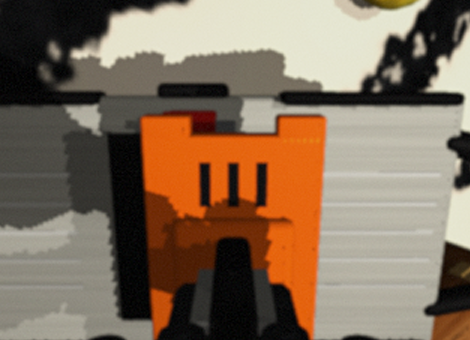

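The hook still shows left of the notch centre at (190,120), which agrees with the 17 mm still to go. The arm fell short, so I'll check the joints.

```bash
python3 -c "
from station import sense;s=sense();print([round(float(x),3) for x in s['q']])"; python3 -m inch '[{"dx":-0.1,"dy":-0.8,"dz":0.5,"wx":0.3,"wy":-0.4,"wz":0},{"dx":-0.1,"dy":-0.5,"dz":0.3,"wx":0.2,"wy":-0.3,"wz":0},{"dx":0,"dy":-0.4,"dz":0.3,"wx":0,"wy":0,"wz":0},{"dx":0,"dy":0,"dz":0,"wx":0,"wy":0,"wz":0}]'; python3 where.py 5 2.5 28 1;python3 -c "
from station import sense;s=sense();print([round(float(x),3) for x in s['q']])"
```

```text
[0.163, 0.42, 2.161, 1.131, 0.072, -1.222]
t: 8.05
tcp_pos: [0.4308, 0.1964, 0.2112]
tool_rot: [0.585, 0.768, 0.208, 0.156]
force: [-0.2, -0.1, -0.7]
finger_gap: 0.119
gripper_force: 98.0
t 8.05 cover in bed: x 8.1 y 3.2 z 38.6 F bed [-0.5 -0.  -0.5] torque bed [-0.09  0.32  0.  ] gap 0.119
dist 11.067993630867651 ang 0.4081696040267507
{'dx': -0.08, 'dy': -0.32, 'dz': 1.06, 'wx': 0.19, 'wy': -0.35, 'wz': -0.1}
[0.164, 0.452, 2.188, 1.954, 0.061, -2.044]
```

The arm is near its wrist singularity: j5 is about 0 and j6 is being driven towards its -2.85 limit. The cover fits either way round, so I'll raise it and give the tool a half turn. That frees j6.

```bash
python3 -m inch '[{"dx":0,"dy":0,"dz":-2,"wx":0,"wy":0,"wz":0},{"dx":0,"dy":0.5,"dz":-2,"wx":0,"wy":0,"wz":0},{"dx":0,"dy":0.5,"dz":-2,"wx":0,"wy":0,"wz":0},{"dx":0,"dy":0,"dz":0,"wx":0,"wy":0,"wz":10},{"dx":0,"dy":0,"dz":0,"wx":0,"wy":0,"wz":10}]'; python3 where.py;python3 -c "
from station import sense;s=sense();print([round(float(x),3) for x in s['q']])"
```

```text
t: 8.68
tcp_pos: [0.4227, 0.197, 0.2346]
tool_rot: [0.709, 0.654, 0.239, 0.113]
force: [1.3, -0.6, -0.2]
finger_gap: 0.119
gripper_force: 98.0
t 8.68 cover in bed: x 13.3 y 5.9 z 62.7 F bed [ 0.8 -1.  -0.7] torque bed [-0.01  0.27 -0.03] gap 0.119
[0.159, 0.386, 2.189, 1.125, 0.082, -0.865]
```

```bash
python3 -m inch '[{"dx":0,"dy":0,"dz":-1,"wx":0,"wy":0,"wz":10},{"dx":0,"dy":0,"dz":-1,"wx":0,"wy":0,"wz":10},{"dx":0,"dy":0,"dz":0,"wx":0,"wy":0,"wz":10},{"dx":0,"dy":0,"dz":0,"wx":0,"wy":0,"wz":10},{"dx":0,"dy":0,"dz":0,"wx":0,"wy":0,"wz":10},{"dx":0,"dy":0,"dz":0,"wx":0,"wy":0,"wz":10},{"dx":0,"dy":0,"dz":0,"wx":0,"wy":0,"wz":10},{"dx":0,"dy":0,"dz":0,"wx":0,"wy":0,"wz":10}]';python3 -m inch '[{"dx":0,"dy":0,"dz":0,"wx":0,"wy":0,"wz":10},{"dx":0,"dy":0,"dz":0,"wx":0,"wy":0,"wz":10},{"dx":0,"dy":0,"dz":0,"wx":0,"wy":0,"wz":10},{"dx":0,"dy":0,"dz":0,"wx":0,"wy":0,"wz":10},{"dx":0,"dy":0,"dz":0,"wx":0,"wy":0,"wz":10},{"dx":0,"dy":0,"dz":0,"wx":0,"wy":0,"wz":10},{"dx":0,"dy":0,"dz":0,"wx":0,"wy":0,"wz":10},{"dx":0,"dy":0,"dz":0,"wx":0,"wy":0,"wz":10},{"dx":0,"dy":0,"dz":0,"wx":0,"wy":0,"wz":0}]'
sed -i 's/y+.9/y-.9/;s/p\[1\]-.9/p[1]+.9/;s/Bz\[:,0\])/-Bz[:,0])/' where.py; echo "print('q',np.round(s['q'],3))" >>where.py; python3 where.py 5 2.5 50 2
```

```text
t: 9.68
tcp_pos: [0.4156, 0.195, 0.247]
tool_rot: [0.96, 0.092, 0.259, -0.056]
force: [-1.0, 0.4, -1.3]
finger_gap: 0.121
gripper_force: 98.0
t: 10.8
tcp_pos: [0.4156, 0.195, 0.2469]
tool_rot: [0.796, -0.544, 0.163, -0.208]
force: [-0.2, -0.1, -0.2]
finger_gap: 0.114
gripper_force: 98.0
t 10.8 cover in bed: x 13.1 y 7.7 z 77.0 F bed [-0.3 -0.1 -0.1] torque bed [-0.03  0.36  0.01] gap 0.114
dist 28.69791782668731 ang 5.792497369939885
{'dx': 0.24, 'dy': 0.45, 'dz': 1.34, 'wx': -0.38, 'wy': 0.61, 'wz': 2.81}
{'dx': 0.25, 'dy': 0.43, 'dz': 1.35, 'wx': -0.38, 'wy': 0.61, 'wz': 2.81}
q [0.156 0.347 2.193 0.83  0.104 2.118]
```

```bash
python3 -m inch '[{"dx":0.2,"dy":0.4,"dz":1,"wx":-0.4,"wy":0.6,"wz":2.8},{"dx":0.3,"dy":0.5,"dz":1,"wx":-0.4,"wy":0.6,"wz":2.8},{"dx":0,"dy":0,"dz":0.7,"wx":0,"wy":0,"wz":0},{"dx":0,"dy":0,"dz":0,"wx":0,"wy":0,"wz":0}]'; python3 where.py 5 2.5 32 2
```

```text
t: 11.3
tcp_pos: [0.4229, 0.1924, 0.221]
tool_rot: [0.771, -0.582, 0.158, -0.206]
force: [0.7, -0.0, -0.7]
finger_gap: 0.119
gripper_force: 98.0
t 11.3 cover in bed: x 5.6 y 3.2 z 51.5 F bed [ 0.2 -0.2 -0.9] torque bed [ 0.03  0.29 -0.01] gap 0.119
dist 19.483976433516748 ang 0.5190192148784082
{'dx': 0.04, 'dy': 0.03, 'dz': 0.97, 'wx': -0.02, 'wy': 0.1, 'wz': 0.24}
{'dx': 0.04, 'dy': 0.03, 'dz': 0.97, 'wx': -0.02, 'wy': 0.1, 'wz': 0.24}
q [0.158 0.419 2.199 1.532 0.056 1.505]
```

```bash
python3 -m inch '[{"dx":0,"dy":0,"dz":0.5,"wx":0,"wy":0.1,"wz":0.2},{"dx":0.1,"dy":0.1,"dz":0.5,"wx":0,"wy":0.1,"wz":0.2},{"dx":0,"dy":0,"dz":0.4,"wx":0,"wy":0,"wz":0},{"dx":0,"dy":0,"dz":0.4,"wx":0,"wy":0,"wz":0},{"dx":0,"dy":0,"dz":0,"wx":0,"wy":0,"wz":0}]'; python3 where.py 5 2.5 25 1; python3 look.py w5;python3 - <<'E'
import cv2;im=cv2.imread('pics/w5.png');cv2.imwrite('pics/w5c.png',im[50:450,130:640])
E
```

```text
t: 11.92
tcp_pos: [0.4309, 0.1936, 0.2053]
tool_rot: [0.769, -0.585, 0.158, -0.205]
force: [0.8, -0.0, -0.7]
finger_gap: 0.117
gripper_force: 98.0
t 11.93 cover in bed: x 4.7 y 2.3 z 33.8 F bed [ 0.3 -0.2 -0.9] torque bed [-0.03  0.34  0.05] gap 0.117
dist 8.824676180859857 ang 0.10804338605448195
{'dx': -0.02, 'dy': -0.03, 'dz': 0.88, 'wx': -0.07, 'wy': 0.01, 'wz': 0.09}
q [0.16  0.467 2.194 2.244 0.067 0.8  ]
11.925 [0.43090252 0.1936247  0.20530373] [ 0.76869052 -0.58467383  0.15834518 -0.205422  ]
```

View pics/w5c.png

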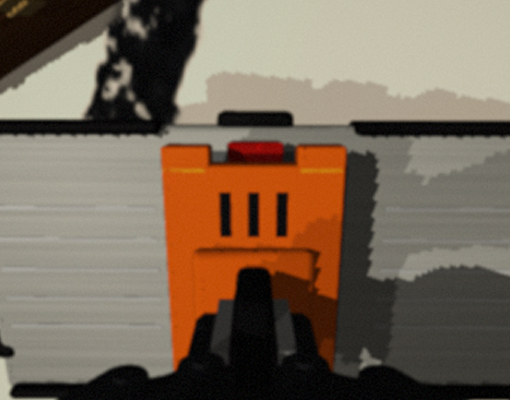

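The crop shows the right-hand hook (228–285) well inside the notch (211–298), about 1 mm off centre. I'll lower it with feeling.

```bash
python3 -m inch '[{"dx":0,"dy":-0.05,"dz":0.4,"wx":0,"wy":0,"wz":0},{"dx":0,"dy":0,"dz":0.4,"wx":0,"wy":0,"wz":0},{"dx":0,"dy":0,"dz":0.3,"wx":0,"wy":0,"wz":0},{"dx":0,"dy":0,"dz":0.2,"wx":0,"wy":0,"wz":0},{"dx":0,"dy":0,"dz":0,"wx":0,"wy":0,"wz":0}]'; python3 where.py 5 2.5 15 1
```

```text
t: 12.6
tcp_pos: [0.4375, 0.1955, 0.1942]
tool_rot: [0.768, -0.585, 0.158, -0.206]
force: [-0.6, 0.6, -0.4]
finger_gap: 0.123
gripper_force: 98.0
t 12.6 cover in bed: x 5.1 y 2.4 z 20.8 F bed [-0.6  0.7 -0.1] torque bed [-0.01  0.27 -0.01] gap 0.123
dist 5.789054052464714 ang 0.07773192104128802
{'dx': -0.01, 'dy': 0.01, 'dz': 0.58, 'wx': -0.06, 'wy': 0.02, 'wz': 0.04}
q [0.162 0.5   2.187 2.492 0.085 0.554]
```

At 20.8 mm there is no contact yet, well past where the ears would have stopped at 26 mm. So the notches are over the hooks.

```bash
for i in 1; do python3 -m inch '[{"dx":0,"dy":0,"dz":0.25,"wx":0,"wy":0,"wz":0},{"dx":0,"dy":0,"dz":0.25,"wx":0,"wy":0,"wz":0},{"dx":0,"dy":0,"dz":0.2,"wx":0,"wy":0,"wz":0}]' >/dev/null; python3 where.py; python3 -m inch '[{"dx":0,"dy":0,"dz":0.2,"wx":0,"wy":0,"wz":0},{"dx":0,"dy":0,"dz":0.2,"wx":0,"wy":0,"wz":0}]'>/dev/null; python3 where.py 5 2.5 3 1;done
```

```text
t 12.97 cover in bed: x 4.8 y 2.5 z 14.0 F bed [-0.8  2.1  8.4] torque bed [0.12 0.27 0.02] gap 0.119
q [0.163 0.518 2.183 2.587 0.096 0.46 ]
t 13.22 cover in bed: x 4.5 y 2.5 z 10.6 F bed [-0.3  2.3 -0.6] torque bed [ 0.49  0.41 -0.01] gap 0.116
dist 7.587892404802718 ang 0.05770049332397225
{'dx': 0.0, 'dy': -0.05, 'dz': 0.76, 'wx': -0.05, 'wy': 0.01, 'wz': 0.02}
q [0.163 0.527 2.182 2.629 0.103 0.418]
```

```bash
python3 -m inch '[{"dx":0,"dy":0,"dz":0.15,"wx":0,"wy":0,"wz":0},{"dx":0,"dy":0,"dz":0.15,"wx":0,"wy":0,"wz":0}]' >/dev/null; python3 where.py;  python3 -m inch '[{"dx":0,"dy":0,"dz":0.15,"wx":0,"wy":0,"wz":0},{"dx":0,"dy":0,"dz":0.1,"wx":0,"wy":0,"wz":0}]'>/dev/null; python3 where.py
```

```text
t 13.47 cover in bed: x 5.0 y 2.4 z 6.5 F bed [-1.3  2.   1.8] torque bed [ 0.3   0.36 -0.04] gap 0.118
q [0.164 0.536 2.178 2.656 0.107 0.391]
t 13.72 cover in bed: x 5.1 y 2.3 z 4.0 F bed [-0.8  2.5  2.3] torque bed [0.29 0.26 0.04] gap 0.122
q [0.164 0.543 2.176 2.677 0.112 0.37 ]
```

```bash
python3 -m inch '[{"dx":0,"dy":0,"dz":0.15,"wx":0,"wy":0,"wz":0},{"dx":0,"dy":0,"dz":0.1,"wx":0,"wy":0,"wz":0}]' >/dev/null; python3 where.py;  python3 -m inch '[{"dx":0,"dy":0,"dz":0.1,"wx":0,"wy":0,"wz":0},{"dx":0,"dy":0,"dz":0.1,"wx":0,"wy":0,"wz":0}]'>/dev/null; python3 where.py;python3 look.py w6;python3 - <<'E'
import cv2;im=cv2.imread('pics/w6.png');cv2.imwrite('pics/w6c.png',im[50:450,130:640])
E
```

```text
t 13.97 cover in bed: x 5.3 y 2.2 z 1.1 F bed [-1.1  1.9 -9.4] torque bed [ 0.41  0.51 -0.06] gap 0.119
q [0.164 0.55  2.174 2.696 0.115 0.352]
t 14.22 cover in bed: x 5.4 y 2.3 z -0.7 F bed [ 0.7  2.  -5.9] torque bed [0.38 0.29 0.06] gap 0.116
q [0.165 0.554 2.173 2.71  0.119 0.338]
14.225 [0.44816725 0.19825051 0.17573838] [ 0.76827031 -0.58516669  0.15826718 -0.20565061]
```

View pics/w6c.png

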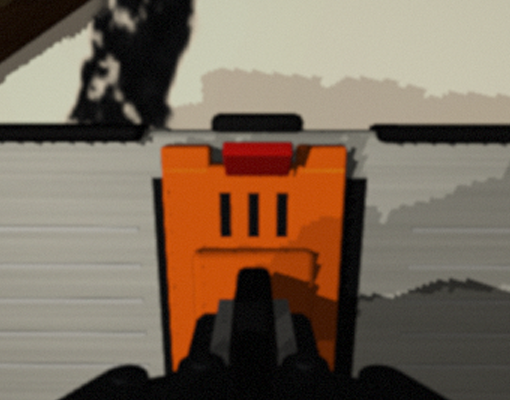

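The right hook at (257,158) now laps over the plate edge, and the force turned negative as the hook drew the cover down, which I take as a click. I'll press on until I feel the firm stop.

```bash
python3 -m inch '[{"dx":0,"dy":0,"dz":0.1,"wx":0,"wy":0,"wz":0},{"dx":0,"dy":0,"dz":0.1,"wx":0,"wy":0,"wz":0}]' >/dev/null; python3 where.py;  python3 -m inch '[{"dx":0,"dy":0,"dz":0.1,"wx":0,"wy":0,"wz":0},{"dx":0,"dy":0,"dz":0.05,"wx":0,"wy":0,"wz":0}]'>/dev/null; python3 where.py
```

```text
t 14.53 cover in bed: x 5.1 y 2.2 z -2.0 F bed [ 0.5 -0.8  3.8] torque bed [-0.06  0.21 -0.07] gap 0.116
q [0.165 0.558 2.173 2.724 0.122 0.324]
t 14.78 cover in bed: x 5.0 y 2.2 z -2.5 F bed [ 1.9 -1.1 13.5] torque bed [-0.19  0.14 -0.01] gap 0.118
q [0.165 0.559 2.173 2.733 0.125 0.315]
```

```bash
python3 -m inch '[{"dx":0,"dy":0,"dz":0.07,"wx":0,"wy":0,"wz":0},{"dx":0,"dy":0,"dz":0,"wx":0,"wy":0,"wz":0}]' >/dev/null; python3 where.py;  python3 -m inch '[{"dx":0,"dy":0,"dz":0.07,"wx":0,"wy":0,"wz":0},{"dx":0,"dy":0,"dz":0,"wx":0,"wy":0,"wz":0}]'>/dev/null; python3 where.py
```

```text
t 15.03 cover in bed: x 5.0 y 2.2 z -2.7 F bed [ 2.6 -2.3 17.5] torque bed [-0.21  0.14 -0.03] gap 0.117
q [0.165 0.56  2.173 2.737 0.126 0.311]
t 15.28 cover in bed: x 4.9 y 2.2 z -2.9 F bed [ 1.6 -2.7 21.8] torque bed [-0.36  0.16  0.05] gap 0.122
q [0.165 0.561 2.173 2.742 0.127 0.307]
```

```bash
python3 -m inch '[{"dx":0,"dy":0,"dz":0.05,"wx":0,"wy":0,"wz":0},{"dx":0,"dy":0,"dz":-0.1,"wx":0,"wy":0,"wz":0},{"dx":0,"dy":0,"dz":-0.15,"wx":0,"wy":0,"wz":0},{"dx":0,"dy":0,"dz":0,"wx":0,"wy":0,"wz":0}]' >/dev/null; python3 where.py;  python3 -m inch '[{"dx":0,"dy":0,"dz":0,"wx":0,"wy":0,"wz":0},{"dx":0,"dy":0,"dz":0,"wx":0,"wy":0,"wz":0},{"dx":0,"dy":0,"dz":0,"wx":0,"wy":0,"wz":0},{"dx":0,"dy":0,"dz":0,"wx":0,"wy":0,"wz":0},{"dx":0,"dy":0,"dz":-1,"wx":0,"wy":0,"wz":0},{"dx":0,"dy":0,"dz":-2,"wx":0,"wy":0,"wz":0},{"dx":0,"dy":0,"dz":-3,"wx":0,"wy":0,"wz":0},{"dx":0,"dy":0,"dz":-3,"wx":0,"wy":0,"wz":0},{"dx":0,"dy":0,"dz":-2,"wx":0,"wy":0,"wz":0},{"dx":0,"dy":0,"dz":-1,"wx":0,"wy":0,"wz":0}]' 0.6; python3 where.py; python3 -m inch '[{"dx":0,"dy":0,"dz":0,"wx":0,"wy":0,"wz":0},{"dx":0,"dy":0,"dz":0,"wx":0,"wy":0,"wz":0}]'; python3 look.py w7; python3 - <<'E'
from h import *
import pickle
for n in('top','scene'):
    im=eyes.snapshot(n);np.save(f'pics/{n}1.npy',im)
im=cv2.imread('pics/w7.png')
b=cv2.resize(np.load('pics/scene1.npy')[120:200,160:250,::-1],(270,240),interpolation=cv2.INTER_CUBIC)
out=np.zeros((460,790,3),np.uint8);out[:460,:510]=im[50:510,130:640];out[:240,515:785]=b;cv2.imwrite('pics/fin.png',out)
E
```

```text
t 15.78 cover in bed: x 5.0 y 2.2 z -2.3 F bed [ 1.8 -1.3 10.2] torque bed [-0.15  0.16 -0.02] gap 0.123
q [0.165 0.559 2.173 2.729 0.123 0.319]
t: 17.02
tcp_pos: [0.4155, 0.1924, 0.2308]
tool_rot: [0.769, -0.583, 0.153, -0.211]
force: [-1.2, 0.0, 0.2]
finger_gap: 0.602
gripper_force: 0.0
t 17.02 cover in bed: x 4.3 y 5.2 z 63.5 F bed [-0.9  0.3  0.7] torque bed [-0.01  0.28 -0.03] gap 0.602
q [0.153 0.388 2.208 1.281 0.075 1.76 ]
t: 17.27
tcp_pos: [0.416, 0.1925, 0.2305]
tool_rot: [0.769, -0.584, 0.153, -0.211]
force: [0.7, -0.6, 0.4]
finger_gap: 0.594
gripper_force: 0.0
17.275 [0.41595755 0.19245684 0.23046375] [ 0.76890264 -0.58358214  0.15327592 -0.21148785]
```

View pics/fin.png

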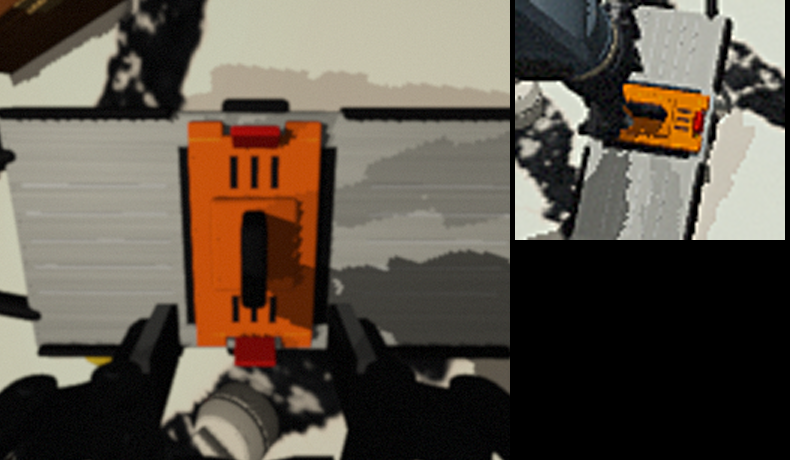

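The picture shows red hooks over both plate ends, at (256,136) and (256,350). The left one overlaps less, so I'll make sure by pressing each pad gently with the fingers shut.

```bash
python3 where.py 5 40.6 25 4
```

```text
t 17.43 cover in bed: x 4.4 y 5.1 z 62.8 F bed [-0.3 -0.3 -0.1] torque bed [-0.07  0.25 -0.  ] gap 0.599
dist 51.910155178209 ang 0.923363674957373
{'dx': -0.87, 'dy': -0.02, 'dz': 0.96, 'wx': -0.06, 'wy': 0.22, 'wz': -0.01}
{'dx': -0.88, 'dy': -0.02, 'dz': 0.96, 'wx': -0.06, 'wy': 0.22, 'wz': -0.01}
{'dx': -0.88, 'dy': -0.02, 'dz': 0.95, 'wx': -0.06, 'wy': 0.22, 'wz': -0.01}
{'dx': -0.88, 'dy': -0.02, 'dz': 0.95, 'wx': -0.06, 'wy': 0.22, 'wz': -0.01}
q [0.153 0.39  2.208 1.293 0.074 1.749]
```

```bash
python3 -m inch '[{"dx":-0.9,"dy":0,"dz":0,"wx":0,"wy":0.2,"wz":0},{"dx":-0.9,"dy":0,"dz":0,"wx":0,"wy":0.2,"wz":0},{"dx":-0.9,"dy":0,"dz":0.5,"wx":0,"wy":0.2,"wz":0},{"dx":-0.8,"dy":0,"dz":1,"wx":0,"wy":0.2,"wz":0},{"dx":0,"dy":0,"dz":1,"wx":0,"wy":0,"wz":0},{"dx":0,"dy":0,"dz":1,"wx":0,"wy":0,"wz":0},{"dx":0,"dy":0,"dz":0,"wx":0,"wy":0,"wz":0}]' 0; python3 where.py 5 40.6 -6 3
```

```text
t: 18.3
tcp_pos: [0.4276, 0.2319, 0.2066]
tool_rot: [0.769, -0.586, 0.156, -0.204]
force: [-0.8, 0.3, 0.2]
finger_gap: -0.001
gripper_force: 0.0
t 18.3 cover in bed: x 11.3 y 40.1 z 31.6 F bed [-0.5  0.5  0.5] torque bed [-0.04  0.24 -0.04] gap -0.001
dist 38.103434054459804 ang 0.31058011785362716
{'dx': -0.01, 'dy': 0.2, 'dz': 1.25, 'wx': 0.1, 'wy': 0.04, 'wz': -0.01}
{'dx': -0.02, 'dy': 0.2, 'dz': 1.25, 'wx': 0.1, 'wy': 0.04, 'wz': -0.01}
{'dx': -0.02, 'dy': 0.21, 'dz': 1.25, 'wx': 0.1, 'wy': 0.04, 'wz': -0.01}
q [2.660e-01 4.720e-01 2.151e+00 7.880e-01 1.000e-03 2.352e+00]
```

```bash
python3 -m inch '[{"dx":0,"dy":0.2,"dz":0.6,"wx":0.1,"wy":0,"wz":0},{"dx":0,"dy":0.2,"dz":0.6,"wx":0.1,"wy":0,"wz":0},{"dx":0,"dy":0.1,"dz":0.5,"wx":0.1,"wy":0,"wz":0},{"dx":0,"dy":0,"dz":0,"wx":0,"wy":0,"wz":0},{"dx":0,"dy":0,"dz":0,"wx":0,"wy":0,"wz":0}]'; python3 where.py 5 40.6 -6 3
```

```text
t: 18.92
tcp_pos: [0.4351, 0.235, 0.1984]
tool_rot: [0.77, -0.586, 0.153, -0.201]
force: [-0.2, 0.1, 0.2]
finger_gap: 0.001
gripper_force: 0.0
t 18.93 cover in bed: x 14.0 y 41.2 z 20.4 F bed [-0.   0.1  0.3] torque bed [-0.1   0.26  0.01] gap 0.001
dist 27.93043692400479 ang 0.7523527378984624
{'dx': 0.02, 'dy': 0.29, 'dz': 0.88, 'wx': 0.24, 'wy': 0.06, 'wz': 0.0}
{'dx': 0.02, 'dy': 0.29, 'dz': 0.88, 'wx': 0.24, 'wy': 0.06, 'wz': 0.0}
{'dx': 0.02, 'dy': 0.3, 'dz': 0.88, 'wx': 0.24, 'wy': 0.06, 'wz': 0.0}
q [2.690e-01 4.960e-01 2.134e+00 8.050e-01 1.000e-03 2.335e+00]
```

The wrist is stuck at j5=0. A finger press doesn't need to be exactly square, so I'll tip the tool 10° more upright to get off the limit.

```bash
cat > tip.py <<'E'
from h import *
s=sense();o,B,_=bedpose();T=R.from_quat(s['tool_rot']).as_matrix()
t=B.T@(np.array(s['tcp_pos'])+T[:,2]*.073-o)*1e3
print('t',round(s['t'],2),'tip in bed',t.round(1),'F bed',(B.T@np.array(s['force'])).round(1),'toolz',(B.T@T[:,2]).round(3),'q',np.round(s['q'],2))
E
python3 -m inch '[{"dx":0,"dy":0,"dz":0,"wx":-5,"wy":0,"wz":0},{"dx":0,"dy":0,"dz":0,"wx":-5,"wy":0,"wz":0},{"dx":0,"dy":-0.1,"dz":0.7,"wx":0,"wy":0,"wz":0},{"dx":0,"dy":-0.1,"dz":0.7,"wx":0,"wy":0,"wz":0},{"dx":0,"dy":0,"dz":0,"wx":0,"wy":0,"wz":0}]'; python3 tip.py
```

```text
t: 19.55
tcp_pos: [0.4416, 0.2322, 0.1815]
tool_rot: [0.783, -0.591, 0.105, -0.165]
force: [-0.4, 0.3, -0.7]
finger_gap: 0.001
gripper_force: 0.0
t 19.55 tip in bed [ 0.8 38.5 25. ] F bed [-0.6  0.4 -0.5] toolz [-0.132  0.036 -0.991] q [0.24 0.52 2.08 0.3  0.16 2.82]
```

```bash
python3 -m inch '[{"dx":0,"dy":0,"dz":0,"wx":0,"wy":0,"wz":-8},{"dx":0,"dy":-0.3,"dz":0.4,"wx":0,"wy":0,"wz":0},{"dx":0,"dy":-0.1,"dz":0.4,"wx":0,"wy":0,"wz":0},{"dx":0,"dy":0,"dz":0.3,"wx":0,"wy":0,"wz":0},{"dx":0,"dy":0,"dz":0,"wx":0,"wy":0,"wz":0}]'; python3 tip.py
```

```text
t: 20.18
tcp_pos: [0.4492, 0.235, 0.1734]
tool_rot: [0.823, -0.534, 0.116, -0.157]
force: [-0.5, 0.3, -0.8]
finger_gap: -0.004
gripper_force: 0.0
t 20.18 tip in bed [ 3.9 39.3 13.9] F bed [-0.7  0.4 -0.5] toolz [-0.131  0.036 -0.991] q [0.24 0.55 2.06 0.31 0.15 2.67]
```

```bash
python3 -m inch '[{"dx":0,"dy":0,"dz":0.2,"wx":0,"wy":0,"wz":0},{"dx":0,"dy":0,"dz":0.15,"wx":0,"wy":0,"wz":0}]'>/dev/null; python3 tip.py; python3 -m inch '[{"dx":0,"dy":0,"dz":0.1,"wx":0,"wy":0,"wz":0},{"dx":0,"dy":0,"dz":0.1,"wx":0,"wy":0,"wz":0}]'>/dev/null; python3 tip.py;python3 -m inch '[{"dx":0,"dy":0,"dz":0.1,"wx":0,"wy":0,"wz":0},{"dx":0,"dy":0,"dz":0,"wx":0,"wy":0,"wz":0}]'>/dev/null; python3 tip.py
```

```text
t 20.43 tip in bed [ 3.7 39.4 10.7] F bed [-0.2 -0.4  0. ] toolz [-0.13   0.036 -0.991] q [0.24 0.56 2.06 0.32 0.14 2.65]
t 20.68 tip in bed [ 3.5 39.4  8.7] F bed [ 0.4 -0.3  1.7] toolz [-0.13   0.036 -0.991] q [0.24 0.56 2.06 0.33 0.14 2.65]
t 20.93 tip in bed [ 3.5 39.5  8.3] F bed [ 1.2 -0.8  7.3] toolz [-0.13   0.036 -0.991] q [0.24 0.56 2.06 0.33 0.13 2.64]
```

```bash
python3 -m inch '[{"dx":0,"dy":0,"dz":0.1,"wx":0,"wy":0,"wz":0},{"dx":0,"dy":0,"dz":0,"wx":0,"wy":0,"wz":0}]'>/dev/null; python3 tip.py; python3 -m inch '[{"dx":0,"dy":0,"dz":0.1,"wx":0,"wy":0,"wz":0},{"dx":0,"dy":0,"dz":0,"wx":0,"wy":0,"wz":0}]'>/dev/null; python3 tip.py;python3 -m inch '[{"dx":0,"dy":0,"dz":0.1,"wx":0,"wy":0,"wz":0},{"dx":0,"dy":0,"dz":0,"wx":0,"wy":0,"wz":0}]'>/dev/null; python3 tip.py
```

```text
t 21.18 tip in bed [ 3.5 39.5  7.9] F bed [ 2.  -1.1 12.8] toolz [-0.129  0.036 -0.991] q [0.24 0.56 2.06 0.34 0.13 2.64]
t 21.43 tip in bed [ 3.5 39.5  7.4] F bed [ 2.1 -2.1 19.1] toolz [-0.128  0.036 -0.991] q [0.24 0.56 2.06 0.34 0.13 2.63]
t 21.68 tip in bed [ 3.5 39.5  7. ] F bed [ 2.6 -3.  24.5] toolz [-0.127  0.035 -0.991] q [0.24 0.57 2.06 0.35 0.13 2.63]
```

Left is firm with no further click, so it's home. Now I'll check the right side.

```bash
cat >> tip.py <<'E'
import sys
if len(sys.argv)>1:
    g=np.array(list(map(float,sys.argv[1:4]))); d=T.T@B@(g-t)/10; print('shift tool cm',d.round(2))
E
python3 -m inch '[{"dx":0,"dy":0,"dz":-0.5,"wx":0,"wy":0,"wz":0},{"dx":0,"dy":0.2,"dz":-1.5,"wx":0,"wy":0,"wz":0},{"dx":0,"dy":0.3,"dz":-2,"wx":0,"wy":0,"wz":0},{"dx":0,"dy":0.2,"dz":-1.5,"wx":0,"wy":0,"wz":0},{"dx":0,"dy":0,"dz":0,"wx":0,"wy":0,"wz":0}]'>/dev/null; python3 tip.py 5 -34 58
```

```text
t 22.3 tip in bed [ 3.6 36.6 60.9] F bed [-0.2  0.6  0.3] toolz [-0.129  0.036 -0.991] q [0.23 0.44 2.09 0.21 0.23 2.75]
shift tool cm [7.01 0.88 0.02]
```

```bash
python3 -m inch '[{"dx":1.5,"dy":0.2,"dz":0,"wx":0,"wy":0,"wz":0},{"dx":2,"dy":0.2,"dz":0,"wx":0,"wy":0,"wz":0},{"dx":2,"dy":0.2,"dz":0,"wx":0,"wy":0,"wz":0},{"dx":1.5,"dy":0.2,"dz":0,"wx":0,"wy":0,"wz":0},{"dx":0,"dy":0,"dz":0,"wx":0,"wy":0,"wz":0}]'>/dev/null; python3 tip.py 5 -35 17
```

```text
t 22.93 tip in bed [  5.6 -34.8  56.7] F bed [-0.6  0.5  0.2] toolz [-0.131  0.035 -0.991] q [0.05 0.44 2.11 0.5  0.25 2.31]
shift tool cm [ 0.22 -0.43  3.94]
```

```bash
python3 -m inch '[{"dx":0.1,"dy":-0.1,"dz":1,"wx":0,"wy":0,"wz":0},{"dx":0.1,"dy":-0.1,"dz":1.2,"wx":0,"wy":0,"wz":0},{"dx":0,"dy":-0.1,"dz":1,"wx":0,"wy":0,"wz":0},{"dx":0,"dy":-0.1,"dz":0.7,"wx":0,"wy":0,"wz":0},{"dx":0,"dy":0,"dz":0.4,"wx":0,"wy":0,"wz":0},{"dx":0,"dy":0,"dz":0,"wx":0,"wy":0,"wz":0}]'>/dev/null; python3 tip.py; python3 -m inch '[{"dx":0,"dy":0,"dz":0.1,"wx":0,"wy":0,"wz":0},{"dx":0,"dy":0,"dz":0.1,"wx":0,"wy":0,"wz":0}]'>/dev/null; python3 tip.py
```

```text
t 23.68 tip in bed [  3.7 -33.3  14. ] F bed [-0.2 -0.4  0. ] toolz [-0.131  0.036 -0.991] q [0.06 0.54 2.09 0.71 0.17 2.1 ]
t 23.93 tip in bed [  3.9 -33.6  12.3] F bed [ 0.2 -0.1  0.4] toolz [-0.13   0.036 -0.991] q [0.06 0.55 2.09 0.73 0.17 2.09]
```

```bash
python3 -m inch '[{"dx":0.3,"dy":0,"dz":0,"wx":0,"wy":0,"wz":0},{"dx":0,"dy":0,"dz":0.2,"wx":0,"wy":0,"wz":0}]'>/dev/null; python3 tip.py; python3 -m inch '[{"dx":0,"dy":0,"dz":0.15,"wx":0,"wy":0,"wz":0},{"dx":0,"dy":0,"dz":0,"wx":0,"wy":0,"wz":0}]'>/dev/null; python3 tip.py; python3 -m inch '[{"dx":0,"dy":0,"dz":0.1,"wx":0,"wy":0,"wz":0},{"dx":0,"dy":0,"dz":0.05,"wx":0,"wy":0,"wz":0}]'>/dev/null; python3 tip.py
```

```text
t 24.18 tip in bed [  4.1 -36.7  10.1] F bed [0.3 0.8 0.3] toolz [-0.13   0.036 -0.991] q [0.05 0.55 2.09 0.75 0.17 2.06]
t 24.43 tip in bed [  3.4 -36.    8.6] F bed [0.7 1.2 3.6] toolz [-0.131  0.036 -0.991] q [0.06 0.55 2.09 0.76 0.17 2.05]
t 24.68 tip in bed [  3.4 -36.1   7.8] F bed [ 1.7  1.2 12.8] toolz [-0.13   0.036 -0.991] q [0.06 0.56 2.09 0.77 0.16 2.04]
```

Contact is at the same height as on the left, so the cover is flat. I'll give one last push and retract.

```bash
python3 -m inch '[{"dx":0,"dy":0,"dz":0.1,"wx":0,"wy":0,"wz":0},{"dx":0,"dy":0,"dz":0.05,"wx":0,"wy":0,"wz":0}]'>/dev/null; python3 tip.py; python3 -m inch '[{"dx":0,"dy":0,"dz":-0.5,"wx":0,"wy":0,"wz":0},{"dx":0,"dy":0,"dz":-2,"wx":0,"wy":0,"wz":0},{"dx":0,"dy":0,"dz":-3,"wx":0,"wy":0,"wz":0},{"dx":0,"dy":0,"dz":-3,"wx":0,"wy":0,"wz":0},{"dx":0,"dy":0,"dz":-2,"wx":0,"wy":0,"wz":0},{"dx":0,"dy":0,"dz":0,"wx":0,"wy":0,"wz":0},{"dx":0,"dy":0,"dz":0,"wx":0,"wy":0,"wz":0},{"dx":0,"dy":0,"dz":0,"wx":0,"wy":0,"wz":0}]'; python3 -c "
from station import workorder;print(workorder.sign_off())"
```

```text
t 24.93 tip in bed [  3.5 -36.    7.1] F bed [ 3.7  1.2 22.6] toolz [-0.129  0.036 -0.991] q [0.06 0.56 2.09 0.78 0.16 2.02]
t: 25.92
tcp_pos: [0.4347, 0.149, 0.2619]
tool_rot: [0.823, -0.534, 0.116, -0.157]
force: [0.1, -0.8, -0.2]
finger_gap: -0.001
gripper_force: 0.0
the job is handed in; nothing more can be done
None
```

I handed in the job at about 26 s: the orange cover lies flat under both red hooks, and both press pads felt firm at the same height, with presses kept to about 25 N; sign-off returned no verdict.

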